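# Sort polishing buffs from the grinding wheel by sliding

### The arm

A 6-joint arm with a two-finger parallel gripper is mounted at the origin on the work surface. World frame = base frame: x ahead of the robot, y to its left, z up, the work surface at z = 0. Lengths are in mm, angles in rad, forces in N, time in s.
With the tool pointing down it reaches from about 325 to 900 mm from the base axis. Payload 6.1 kg.
Tool frame: the origin (TCP) lies midway between the tips of the shut fingers; the grasp point (between the pads) lies 19 mm behind it; z points along the fingers, y is the line along which they close (so a half turn about z gives the same grasp; the last joint's range is limited). The gripper opens to 85 mm and grips with 20 to 120 N. Pads are 22 mm wide; open, the fingers measure 114 mm over their backs; the gripper's body (76 mm by 85 mm) begins 54 mm behind the grasp point. The pads swing forward as they close: fully open they stand 13 mm farther back than shut.
Start: joints at [-1.462, 0.22, 1.526, -0, 1.395, -0.126], TCP at [145.399, -607.844, 193.2] pointing down, gripper open.
Joint ranges: [-2.98, 2.98], [-0.91, 2.08], [0.09, 2.57], [-1.24, 4.39], [0.2, 2.65], [-2.68, 2.68]. Speed limits (rad/s): [2.57, 2.57, 3.01, 3.14, 3.14, 3.14].

### API

Orientations are given as a unit quaternion [x, y, z, w].
In Python, from workcell import env gives the robot as it stands. The module is installed in compiled form; this text tells all that it offers. Calls block until the motion is done:
- env.move_to(position, orientation): joint-space move of the TCP to a pose.
- env.line_to(position, attitude=None, velocity=150, f_stop=None): straight line of the TCP; attitude=None keeps the orientation; velocity is the mean speed in mm/s. With f_stop (N) it stops when the force on the tool has changed by that much, and returns True; else False.
- env.movej(angles): joint-space move.
- env.set_gripper(opening): opening from 0.0 (shut) to 1.0 (fully open); the grip force is fixed at half the most; returns when the fingers have stopped.
- env.wait(seconds).
- env.solve_ik(position, orientation): joint angles nearest the present ones, or None.
- env.snapshot(name): name is "scene" or "top"; returns a dict with "img" (384x512x3 uint8, red, green, blue), "fx", "fy", "cx", "cy" (pixels), "xyz" and "attitude" of the camera in the world. Camera axes: x right, y up, looking along -z (the intrinsics and any distortion apply to the point x, -y, -z); pixel columns grow to the right and rows downward; lengths in mm; the calibration is good to about 2 mm. A picture is of the moment at which its call begins. There is no depth.
A pose or a line that the arm cannot do raises env.IKError and nothing moves.
- env.sign_off(): hands the job in; it is judged then, once.
Readings, each from a call of its own:
- env.get_time_s(): time.
- env.get_qpos(): joint angles.
- env.get_qd(): joint speeds.
- env.get_joint_efforts(): joint torques, N m.
- env.get_tool_pos(): TCP position.
- env.get_tool_rot(): TCP orientation.
- env.get_contact_force(): force on the tool from outside, world axes, zero at the start.
- env.get_wrist_torque(): the same for the moment, N m.
- env.get_opening(): opening from 0.0 (shut) to 1.0 (fully open).
- env.get_gripper_force(): force on a finger pad.
Only numpy, scipy, OpenCV 4.12 (cv2) and the standard library are available. Lean on these libraries where they do the work, as an engineer would, in place of code of your own. Each camera call takes 0.05 s, during which the arm holds its last target. There are 200 camera calls.

### The job

Tidy the jeweller's wheels by type: slide the two cream felt buffs into the green tray and the dark grinding wheel into the red tray, up over the ramp, so that every wheel lies flat on its tray's floor (the buffs side by side). Slide them along the bench and do not pick them up, never let the grinding wheel touch a buff (its grit would spoil it), and leave the jar, steel block and all else where they are.

Things in the scene. Friction and masses are not known exactly. Their poses are not given: they have to be found in the camera images.
- buff_a: Felt polishing buff: cream disc with a red centre washer and a black hole mark (solid, no real hole), 94 mm across and 18 mm thick, lying flat on the bench; origin: centre of its underside, z axis up. About 80 g.
- buff_b: Felt polishing buff, same as buff_a: cream disc with a red centre washer, 94 mm across and 18 mm thick, lying flat on the bench; origin: centre of its underside, z axis up. About 80 g.
- grinding_wheel: Abrasive wheel: dark grey disc with a pale paper centre washer, 94 mm across and 18 mm thick, lying flat on the bench; origin: centre of its underside, z axis up. About 250 g. The three wheels start in a row running away from the robot in the middle of the bench, in any order, at least 12 mm apart.
- green_tray: Green tray for the buffs, fixed. Origin: its centre at bench level; x along it, z up. Inside 250 (x) by 120 mm (y), floor 3 mm thick. Upright end walls at x = +-125 to 130 mm, 28 mm high, 126 long. Each long side is a crest only 12 mm above the bench at y = +-60 mm, dropping square to the floor inside; outside, a straight ramp falls to the bench at y = +-110 mm, 260 mm wide.
- red_tray: Red tray for the grinding wheel, fixed; same shape, origin and axes as the green tray. One tray stands left and one right of the row of wheels, either way round, the long direction about along world x (within 7 degrees); the ramp facing the middle of the bench is the way in.
- jar: Bystander: amber glass jar with a steel lid, 48 mm across, 58 mm tall, standing loose beside the wheels; origin: centre of its underside. One of jar and steel block stands on either side of the row, between the wheels and a tray.
- bench_block: Bystander: loose steel block on a rubber foot, 60 x 60 mm, 20 mm tall; origin: centre of its underside, sides along its x and y.
- hammer: Bystander: small hammer, 200 mm long, lying beyond the wheels, roughly crosswise (along y); handle to its -x.
- spoon: Bystander: steel spoon with a wooden handle, 170 mm long, lying crosswise beyond the wheels, to the right; handle to its -x.
- screwdriver: Bystander: screwdriver, 160 mm long, lying crosswise beyond the wheels, to the left; handle to its -x.
- dish: Bystander: copper dish, 90 mm across, 30 mm tall, to the right of the robot, outside the right-hand tray. Fixed equipment (not listed) stands beyond x = 0.82 m, up to 180 mm tall, and at both sides more than 0.54 m from the centre line.
Not all that is in view belongs to the job. What is shaped like the buff_b but purple is not meant.

How it is judged:
By the outcome, as a careful person would: the job done as asked, in the order asked, and still so for the second after the job is handed in, with the robot touching nothing.
It also fails if it takes over 69 s, if anything falls off the work surface, if the arm or the gripper's body presses on something with over 40 N, if the wrist force passes 120 N, or if a joint passes its speed limit or range.

## Working session

There is one attempt and no reset: what is moved stays moved. The work goes in short steps, each a Python script; the robot and the scene stay as the last script left them, time stands still between calls to the robot, and variables do not carry over. Pictures are saved under pics/ and viewed, at most 10 in all, crops included, and the job is handed in when it is done.

```bash
mkdir -p pics; ls; python3 - <<'E'
from workcell import env
import cv2
for n in("top","scene"):
    s=env.snapshot(n); cv2.imwrite(f"pics/{n}0.png",cv2.cvtColor(s["img"],cv2.COLOR_RGB2BGR))
    print({k:v for k,v in s.items() if k!="img"})
print(env.get_time_s(),env.get_tool_rot(),env.get_opening())
E
```

```text
pics
{'fx': 482.6786366451388, 'fy': 482.6786366451388, 'cx': 255.2848712600437, 'cy': 187.57567139735184, 'xyz': array([ 439.52657008,  -74.87266744, 1675.23103062]), 'attitude': array([-0.01208292,  0.02409398,  0.71602536, -0.6975537 ])}
{'fx': 447.7950477183175, 'fy': 447.7950477183175, 'cx': 250.3711301101948, 'cy': 185.37136583254224, 'xyz': array([1477.13292431,   31.8995146 ,  978.84488455]), 'attitude': array([0.25545033, 0.28918455, 0.69024911, 0.61210587])}
0.1 [ 9.93120098e-01  1.17096913e-01  6.64311309e-06 -8.84941247e-04] 0.9986365395672028
```

View pics/top0.png

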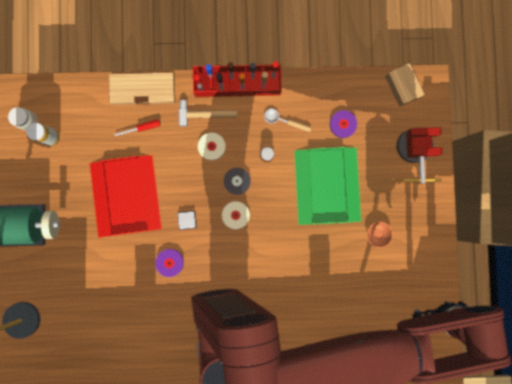

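View pics/scene0.png

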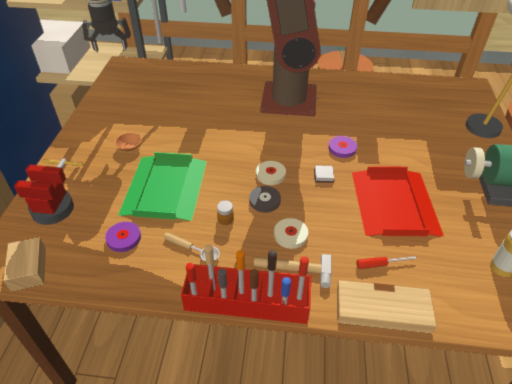

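The top view shows +x up and +y to the left. The red tray is on the left at (126,195) and the green tray on the right at (328,186). The far buff is at (211,146), the grinding wheel at (236,181) and the near buff at (235,215). The jar is at (267,154), the block at (187,220), and the purple decoys are at (343,123) and (169,262).

```bash
cat > h.py <<'E'
import numpy as np, cv2
from scipy.spatial.transform import Rotation as R
from scipy.optimize import minimize
from workcell import env
def proj(s,P):
    c=(np.atleast_2d(P)-s["xyz"])@R.from_quat(s["attitude"]).as_matrix()
    return np.c_[s["cx"]-s["fx"]*c[:,0]/c[:,2], s["cy"]+s["fy"]*c[:,1]/c[:,2]]
def ray(s,uv,z):
    d=R.from_quat(s["attitude"]).apply([(uv[0]-s["cx"])/s["fx"],-(uv[1]-s["cy"])/s["fy"],-1])
    return s["xyz"]+d*(z-s["xyz"][2])/d[2]
def blob(mask,uv,r):
    m=np.zeros_like(mask); cv2.circle(m,tuple(int(round(v)) for v in uv),r,255,-1)
    m&=mask; cs,_=cv2.findContours(m,cv2.RETR_EXTERNAL,cv2.CHAIN_APPROX_NONE)
    return cv2.convexHull(max(cs,key=cv2.contourArea))
t=np.linspace(0,2*np.pi,40,endpoint=False)
def discpts(x,y,r=47,h=18): return np.vstack([np.c_[x+r*np.cos(t),y+r*np.sin(t),0*t+z] for z in(0,h)])
TR=np.array([[sx*130,sy*a,z] for sx in(1,-1) for sy in(1,-1) for a,z in((110,0),(63,28),(60,12))],float)
def traypts(x,y,a): return R.from_euler('z',a).apply(TR)+[x,y,0]
def fit(s,hull,f,p0):
    """pose whose projected silhouette best overlaps the hull (subpixel)"""
    K=8; A=np.zeros((384*K//2,512*K//2),np.uint8); K=K//2
    A=np.zeros((384*K,512*K),np.uint8); cv2.fillPoly(A,[np.int32((hull.reshape(-1,2)+.5)*K)],1)
    def cost(p):
        B=np.zeros_like(A); h=cv2.convexHull(np.float32(proj(s,f(*p)))); cv2.fillPoly(B,[np.int32((h.reshape(-1,2)+.5)*K)],1)
        return np.count_nonzero(A^B)/A[A>0].size
    n=len(p0); sim=np.vstack([p0]+[np.array(p0)+np.eye(n)[i]*(12,12,.08)[i] for i in range(n)])
    r=minimize(cost,p0,method='Nelder-Mead',options=dict(initial_simplex=sim,xatol=.05,fatol=1e-5)); return np.round(r.x,3),round(r.fun,3)
def masks(s):
    H=cv2.cvtColor(s["img"],cv2.COLOR_RGB2HSV); h,S,V=cv2.split(H)
    g=cv2.inRange(H,(45,90,40),(75,255,255)); r=cv2.inRange(H,(0,200,60),(4,255,255))|cv2.inRange(H,(175,200,60),(180,255,255))
    lo=cv2.inRange(H,(0,0,0),(180,115,255))
    return g,r,lo
E
python3 - <<'E'
from h import *
px=dict(top=dict(bf=(211,146),gw=(236,181),bn=(235,215),jar=(267,154),blk=(187,220),g=(328,186),r=(126,195)),
 scene=dict(bf=(291,234),gw=(265,198),bn=(270,173),g=(166,187),r=(396,201)))
for n in px:
    s=env.snapshot(n); g,r,lo=masks(s); P=px[n]
    cv2.imwrite(f"pics/m_{n}.png",np.dstack([lo,g,r]))
    for k,uv in P.items():
        z={'jar':58,'blk':20}.get(k,18); c=ray(s,uv,z)
        if k in 'gr': print(n,k,*fit(s,blob(g if k=='g' else r,uv,65),traypts,[c[0],c[1],0.]))
        elif k in('jar','blk'): print(n,k,c.round(1))
        else: print(n,k,*fit(s,blob(lo,uv,21),discpts,[c[0],c[1]]))
E
```

```text
top bf [672.658  44.241] 0.045
top gw [549.725 -40.734] 0.07
top bn [431.981 -32.721] 0.064
top jar [ 634.2 -145.9   58. ]
top blk [419.1 131.9  20. ]
top g [ 5.26295e+02 -3.55981e+02  1.30000e-02] 0.028
top r [5.08898e+02 3.45676e+02 1.10000e-01] 0.042
scene bf [674.166  46.734] 0.017
scene gw [550.591 -37.886] 0.072
scene bn [434.441 -31.573] 0.035
scene g [ 5.28761e+02 -3.52795e+02  2.10000e-02] 0.027
scene r [5.07564e+02 3.48431e+02 1.31000e-01] 0.067
```

```bash
python3 -c "
import cv2,numpy as np
a=cv2.imread('pics/m_top.png');b=cv2.imread('pics/m_scene.png');o=np.vstack([a[90:300,60:400],b[120:280,100:440]]);cv2.imwrite('pics/mm.png',cv2.resize(o,None,fx=1.6,fy=1.6))"
```

```text
(no output)
```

View pics/mm.png

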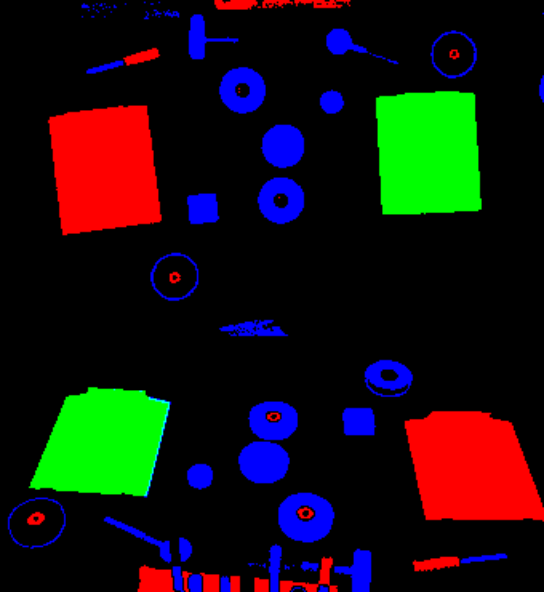

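```bash
cat >> h.py <<'E'
GREEN=(527.5,-354.4,.017); RED=(508.,347.,.118); D=50.5; OP=.6
def quat(a):
    q=[np.array([np.cos(b/2),np.sin(b/2),0,0]) for b in(a,a+np.pi)]
    return q
def local(p,T): return R.from_euler('z',-T[2]).apply([p[0]-T[0],p[1]-T[1],0])[:2]
def world(l,T): return R.from_euler('z',T[2]).apply([*l,0])[:2]+T[:2]
def approach(c0,c1,gap=15,zt=110):
    d=np.subtract(c1,c0); a=np.arctan2(d[1],d[0]); d=d/np.linalg.norm(d)
    p=np.array(c0)-d*(D+gap); best=None
    for b in(a,a+np.pi):
        q=np.array([np.cos(b/2),np.sin(b/2),0,0]); j=env.solve_ik([*p,zt],q)
        if j is not None and (best is None or abs(j[5])<best[0]): best=(abs(j[5]),q)
    env.move_to([*p,zt],best[1]); return p,d,best[1]
def push(d,c1,zb,T=None,v=110):
    """straight push from the present place till the disc centre is at c1; rises over the ramp of tray T"""
    p0=env.get_tool_pos()[:2]; p1=np.array(c1)-d*D; pts=[]
    if T is not None:
        side=np.sign(local(p0,T)[1]); dl=R.from_euler('z',-T[2]).apply([*d,0]); c=abs(dl[1])
        lead=11*c+40*abs(dl[0])+4; y0,y1=[abs(local(p,T)[1]) if np.sign(local(p,T)[1])==side else 0 for p in(p0,p1)]
        for yy,z in((110+lead,zb),(60+lead,zb+12)):
            if y0>yy>y1: pts.append([*(p0+(p1-p0)*(y0-yy)/(y0-y1)),z])
        pts.append([*p1,zb+12])
    else: pts=[[*p1,zb]]
    for q in pts:
        env.line_to(q,velocity=v)
        print(np.round(q,1),'t',round(env.get_time_s(),2),'F',np.round(env.get_contact_force(),1))
def up(d,back=8,zt=110):
    p=env.get_tool_pos(); env.line_to([*(p[:2]-d*back),p[2]+4],velocity=100); p=env.get_tool_pos(); env.line_to([p[0],p[1],zt],velocity=250)
def shot(n,f):
    s=env.snapshot(n); cv2.imwrite(f"pics/{f}.png",cv2.cvtColor(s["img"],cv2.COLOR_RGB2BGR)); return s
E
python3 - <<'E'
from h import *
env.set_gripper(OP); print(env.get_opening(),env.get_time_s())
c0=(550,-39.3); c1=world(local(c0,RED)*[1,0]+[0,0],RED); print(c1)
p,d,q=approach(c0,c1); print(env.get_time_s(),env.get_qpos().round(2))
env.line_to([*p,15],velocity=200)
print(env.line_to([*p,-14],velocity=25,f_stop=3),env.get_tool_pos().round(2),env.get_contact_force().round(1),env.get_time_s())
z=env.get_tool_pos()[2]; env.line_to([*p,z+4],velocity=50)
push(d,c0+d*60,z+4)
shot("top","t1");print(env.get_time_s())
E
python3 -c "
import cv2;a=cv2.imread('pics/t1.png');cv2.imwrite('pics/t1c.png',cv2.resize(a[90:260,80:380],None,fx=2.6,fy=2.6))"
```

```text
0.5987334668926405 0.6333
[504.25645998 346.55620054]
2.9667 [-0.33  0.16  1.76 -0.    1.22 -0.44]
False [ 557.91 -104.43  -13.79] [ 0.2  0.5 -0.9] 4.9
[548.9 -29.9  -9.8] t 5.98 F [ 0.  -0.2  0. ]
6.0333
```

View pics/t1c.png

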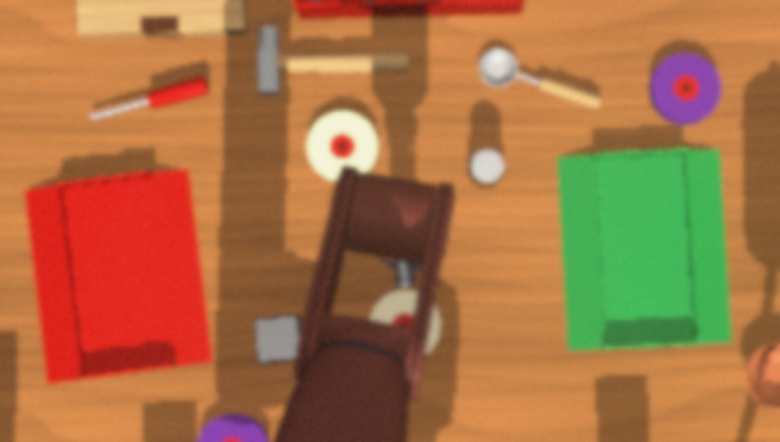

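The arm hides the grinding wheel at crop (400,250), and everything else is unmoved. I'll check the scene camera.

```bash
python3 - <<'E'
from h import *
s=shot("scene","s1"); cv2.imwrite("pics/s1c.png",cv2.resize(cv2.cvtColor(s["img"],cv2.COLOR_RGB2BGR)[110:270,180:380],None,fx=3.6,fy=3.6,interpolation=cv2.INTER_CUBIC))
print(env.get_tool_pos(),env.get_opening(),proj(s,[550.,20.,18.]),proj(s,[*env.get_tool_pos()[:2],0]))
E
```

```text
[549.11168394 -30.4829104   -9.69792515] 0.6034365602991423 [[284.31739225 197.69100254]] [[267.27578902 200.18147057]]
```

View pics/s1c.png

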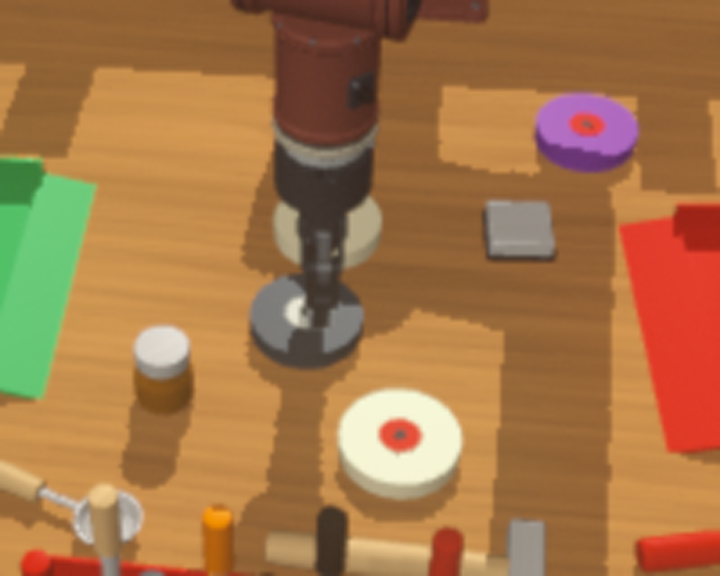

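The wheel has not moved: its centre is still at px (265,197) and the fingertip is over its top. So the tips stand much higher than the TCP at this opening. I'll measure that on a clear patch of bench, first at this opening and then shut.

```bash
python3 - <<'E'
from h import *
s=env.snapshot("scene")
for h in(0,10,20,30): print(h,proj(s,[[574.,-30,h],[590,-30,h]]).round(1).tolist())
p=env.get_tool_pos(); env.line_to([p[0],p[1],60],velocity=200)
env.line_to([548,-125,60],velocity=200)
for op,lo in((.6,-40),(.0,-6)):
    env.set_gripper(op); env.line_to([548,-125,5],velocity=150)
    print(op,env.line_to([548,-125,lo],velocity=35,f_stop=4),env.get_tool_pos().round(2),env.get_contact_force().round(1),env.get_opening(),env.get_time_s())
    if op: env.line_to([548,-125,20],velocity=150)
E
```

```text
0 [[266.7, 206.2], [266.1, 210.2]]
10 [[266.7, 203.9], [266.2, 207.9]]
20 [[266.8, 201.6], [266.3, 205.6]]
30 [[266.9, 199.3], [266.4, 203.2]]
0.6 False [ 548.27 -125.09  -39.71] [ 0.2 -0.7  0. ] 0.5988565627649111 9.425
0.0 False [ 547.85 -124.94   -6.17] [-0.2 -0.1  0.1] 0.0008899973386899598 11.225
```

```bash
python3 - <<'E'
from h import *
s=shot("scene","s2"); cv2.imwrite("pics/s2c.png",cv2.resize(cv2.cvtColor(s["img"],cv2.COLOR_RGB2BGR)[110:270,160:360],None,fx=3.6,fy=3.6,interpolation=cv2.INTER_CUBIC))
p=env.get_tool_pos();print(p,env.get_tool_rot(),env.get_qpos())
for h in (0,30,60): print(proj(s,[p[0],p[1],h]))
E
```

```text
[ 548.03231959 -125.01876618   -5.9863671 ] [ 6.64189463e-01  7.47564283e-01  3.31667089e-06 -1.14241627e-05] [-3.64584181e-01  3.02162250e-01  1.83486648e+00  1.69345722e-05
  1.00458294e+00 -4.82571476e-01]
[[236.24932546 197.2350376 ]]
[[236.01290267 190.26568362]]
[[235.76890684 183.07308926]]
```

View pics/s2c.png

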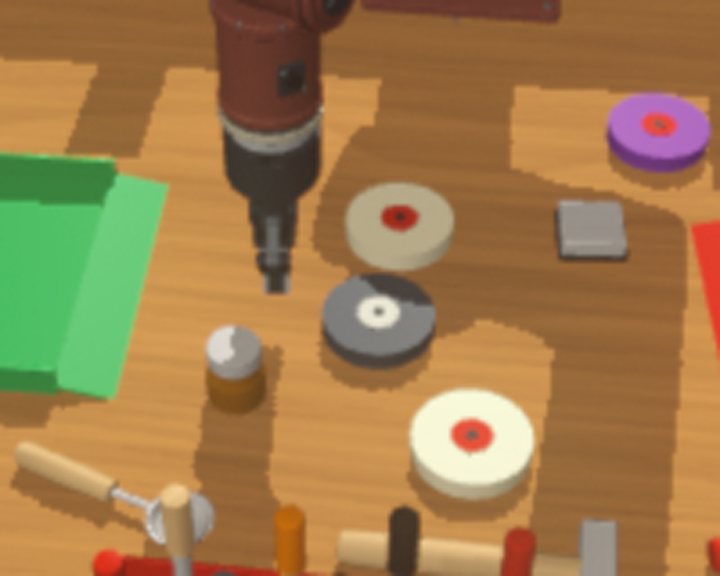

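The shut tip is at px (237,191), roughly 30 mm above the bench although the TCP reads -6. So the reported TCP height is off by a tool-length error, and I'll find the true height by touch.

```bash
python3 - <<'E'
from h import *
p=[548,-125]
print(env.line_to([*p,-75],velocity=35,f_stop=4),env.get_tool_pos().round(2),env.get_contact_force().round(1),env.get_time_s())
s=env.snapshot("scene"); cv2.imwrite("pics/s3c.png",cv2.resize(cv2.cvtColor(s["img"],cv2.COLOR_RGB2BGR)[110:270,160:360],None,fx=3.6,fy=3.6,interpolation=cv2.INTER_CUBIC))
for dx in(-11,0,11): print(proj(s,[p[0]+dx,p[1],0]))
E
```

```text
True [ 547.81 -124.91  -38.05] [-1.   0.3  5.3] 12.3167
[[236.77077967 194.6448517 ]]
[[236.25697231 197.22793498]]
[[235.73724686 199.84077049]]
```

View pics/s3c.png

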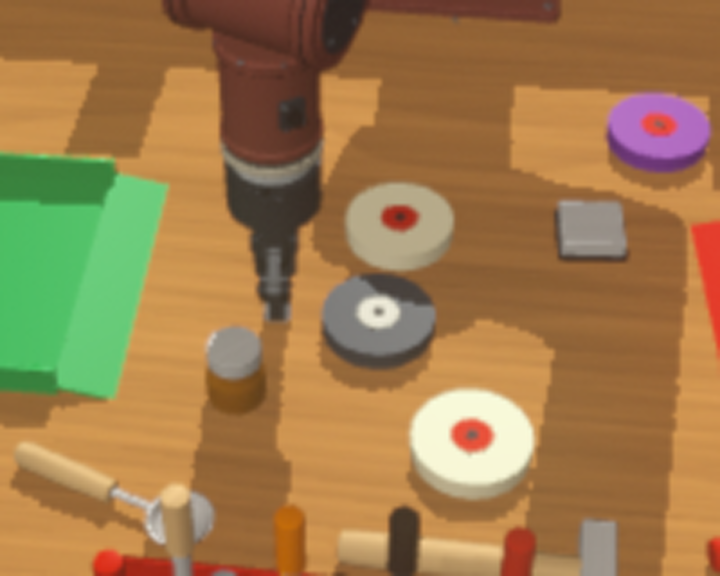

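The bench contact reads z ≈ -38, and xy agrees with the image. I'll repeat the touch at the working opening, then push the grinding wheel.

```bash
python3 - <<'E'
from h import *
env.line_to([548,-125,-15],velocity=150); env.set_gripper(OP)
c0=(550,-39.3); c1=world(local(c0,RED)*[1,0],RED)
d=(c1-c0)/np.linalg.norm(c1-c0); p=c0-d*(D+15); env.line_to([*p,-25],velocity=120)
print(env.line_to([*p,-60],velocity=30,f_stop=4),env.get_tool_pos().round(2),env.get_contact_force().round(1),env.get_time_s())
z=env.get_tool_pos()[2]; open("zb","w").write(str(z+4)); env.line_to([*p,z+4],velocity=50)
push(d,c0+d*90,z+4)
s=env.snapshot("scene"); cv2.imwrite("pics/s4c.png",cv2.resize(cv2.cvtColor(s["img"],cv2.COLOR_RGB2BGR)[110:270,200:400],None,fx=3.6,fy=3.6,interpolation=cv2.INTER_CUBIC))
print(proj(s,[*(c0+d*90),18]))
E
```

```text
True [ 557.73 -104.47  -41.3 ] [-1.3  1.   5.2] 14.2333
[ 5.453e+02 -1.000e-01 -3.730e+01] t 15.59 F [ 0.2 -0.6 -1. ]
[[294.62829947 196.01017979]]
```

View pics/s4c.png

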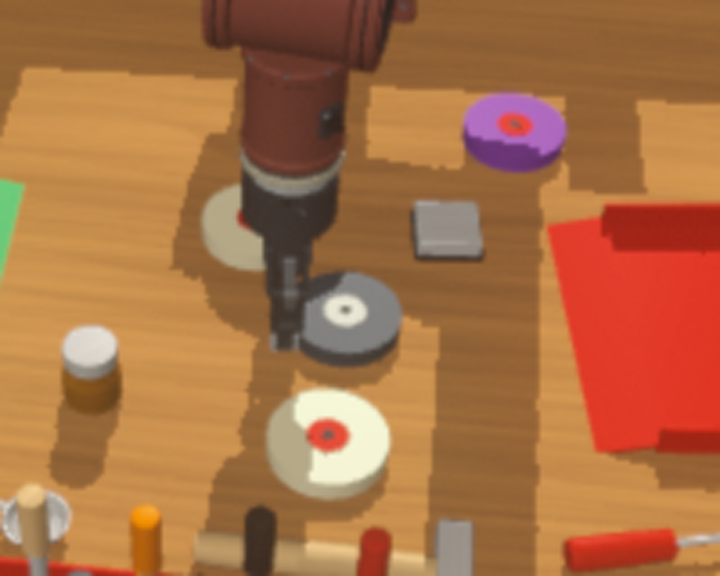

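The wheel is cradled correctly, with its washer at px (296,196) against a predicted (295,196). I'll push it on into the tray.

```bash
python3 - <<'E'
from h import *
z=float(open("zb").read()); c0=np.array((550,-39.3)); c1=world(local(c0,RED)*[1,0],RED); d=(c1-c0)/np.linalg.norm(c1-c0)
push(d,c1,z,RED); up(d,zt=50)
c0=np.array((433.,-32)); w=np.array((545.,-195)); approach(c0,w,zt=50)
print(env.get_time_s())
s=shot("top","t5"); shot("scene","s5")
g,r,lo=masks(s); 
for k,uv in dict(gw=(126,195)).items():
    try: print(fit(s,blob(lo,uv,24),discpts,c1), c1)
    except Exception as e: print(e)
a=s["img"][:,:,::-1][130:260,80:220]; b=cv2.imread("pics/s5.png")[120:280,180:480]
cv2.imwrite("pics/c5.png",np.hstack([cv2.resize(a,(350,325)),cv2.resize(b,(440,325))[:,:440]]))
E
```

```text
[519.  222.4 -37.3] t 17.82 F [ 0.5 -3.4  3.8]
[513.1 272.1 -25.3] t 18.44 F [0.6 0.6 0.1]
[510.2 296.4 -25.3] t 18.82 F [ 0.3 -0.4 -0.9]
20.6167
(array([502.616, 347.423]), np.float64(0.169)) [504.25645998 346.55620054]
```

View pics/c5.png

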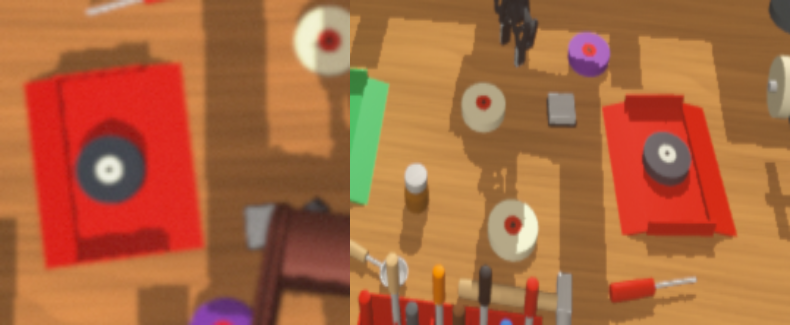

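The grinding wheel is inside the red tray, fitted at about (503,347). Next is the near buff.

```bash
cat >> h.py <<'E'
def turn(d,c,c1,gap=12):
    """back off from the disc at c and swing round it so as to face c1"""
    z=env.get_tool_pos()[2]; a0=np.arctan2(d[1],d[0]); v=np.subtract(c1,c); a1=np.arctan2(v[1],v[0]); da=(a1-a0+np.pi)%(2*np.pi)-np.pi
    env.line_to([*(np.array(c)-d*(D+gap)),z],velocity=100)
    q=(R.from_euler('z',da)*R.from_quat(env.get_tool_rot())).as_quat(); d=v/np.linalg.norm(v)
    env.line_to([*(np.array(c)-d*(D+gap)),z],q,velocity=60); return d
def buff(c0,w,c1):
    z=float(open("zb").read()); c0,w=np.array(c0,float),np.array(w,float); d=(w-c0)/np.linalg.norm(w-c0)
    p=env.get_tool_pos()[:2]; env.line_to([*p,z],velocity=150)
    push(d,w,z); d=turn(d,w,c1); print('turned',env.get_time_s())
    push(d,c1,z,GREEN); up(d,zt=50)
E
python3 - <<'E'
from h import *
c1=world((50,0),GREEN); buff((433,-32),(545,-195),c1)
approach((673.5,45.5),(480,-130),zt=50); print(env.get_time_s())
s=shot("top","t6"); g,r,lo=masks(s)
print(fit(s,blob(lo,proj(s,[*c1,18])[0],24),discpts,c1), c1)
b=shot("scene","s6")["img"][:,:,::-1]
cv2.imwrite("pics/c6.png",np.hstack([cv2.resize(s["img"][:,:,::-1][110:250,190:380],(434,320)),cv2.resize(b[120:270,100:260],(341,320))]))
E
```

```text
[ 516.4 -153.4  -37.3] t 23.53 F [0.1 1.  1.1]
turned 24.3667
[ 550.5 -221.8  -37.3] t 25.33 F [-0.1 -0.6 -0.2]
[ 560.7 -271.6  -25.3] t 25.96 F [-0.2  0.2 -0.4]
[ 567.4 -304.1  -25.3] t 26.41 F [-0.3 -0.5  0.2]
28.625
(array([ 578.651, -355.   ]), np.float64(0.137)) [ 577.49277517 -353.55004094]
```

View pics/c6.png

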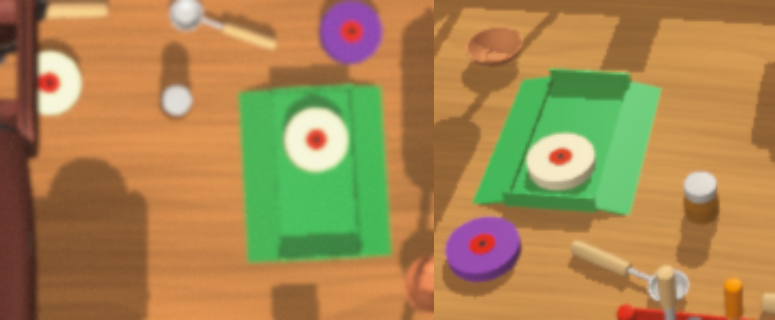

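The near buff lies flat in the green tray and the jar is undisturbed. Now the far buff.

```bash
python3 - <<'E'
from h import *
c1=world((-58,0),GREEN); buff((673.5,45.5),(480,-130),c1)
env.line_to([420,-80,150],velocity=250); print(env.get_time_s())
s=shot("top","t7"); g,r,lo=masks(s); b=shot("scene","s7")
for c,T in((c1,GREEN),(world((50,0),GREEN),GREEN),((503,347),RED)):
  for im in(s,b):
    lo=masks(im)[2]; f=fit(im,blob(lo,proj(im,[*c,18])[0],26),lambda x,y:discpts(x,y)+[0,0,3],c); print(f,local(f[0],T).round(1))
cv2.imwrite("pics/c7.png",np.vstack([s["img"][100:280,80:400,::-1],b["img"][110:290,120:440,::-1]]).repeat(1.0,0) if 0 else cv2.resize(np.vstack([s["img"][100:270,80:420,::-1],b["img"][110:270,110:450,::-1]]),None,fx=1.75,fy=1.75))
E
```

```text
[517.4 -96.1 -37.3] t 32.11 F [ 0.9 -0.6  0.3]
turned 33.325
[ 475.5 -227.7  -37.3] t 34.93 F [-0.1  0.1  0.2]
[ 473.1 -277.8  -25.3] t 35.55 F [-0.2 -0.2 -0.4]
[ 471.9 -304.9  -25.3] t 35.95 F [ 0.3 -0.7  0.8]
37.7583
(array([ 469.485, -360.455]), np.float64(0.408)) [-58.1  -5.1]
(array([ 505.56 , -354.563]), np.float64(0.372)) [-21.9   0.2]
(array([ 574.928, -354.446]), np.float64(0.392)) [47.4 -0.9]
(array([ 578.466, -353.849]), np.float64(0.401)) [51.  -0.3]
(array([501.923, 346.665]), np.float64(0.167)) [-6.1  0.4]
(array([499.959, 351.125]), np.float64(0.126)) [-7.5  5. ]
```

View pics/c7.png

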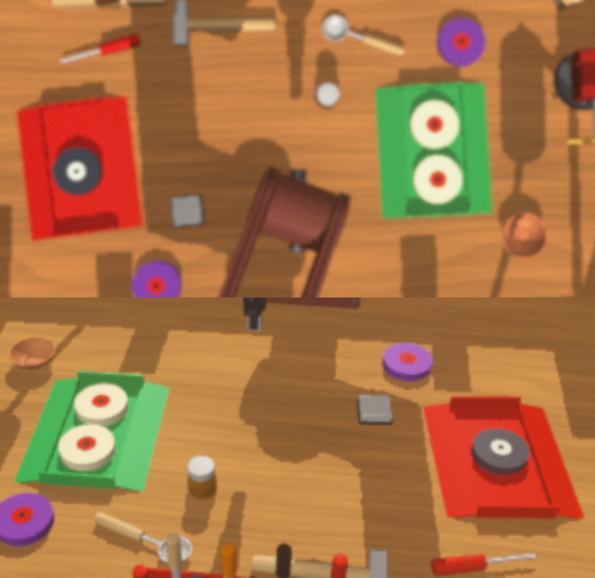

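```bash
python3 - <<'E'
from h import *
for n in("top","scene"):
    s=env.snapshot(n); H=cv2.cvtColor(s["img"],cv2.COLOR_RGB2HSV)
    m=cv2.inRange(H,(0,0,0),(180,150,255)); hull=blob(m,proj(s,[503,348,18])[0],26)
    print(n,cv2.fitEllipse(hull))
    f=lambda x,y,t:R.from_euler('ZX',[.118,t]).apply(discpts(0,0))+[x,y,3]
    print(fit(s,hull,f,[503,348,0.]))
    h=np.float32(proj(s,discpts(503,348)+[0,0,3])); print(cv2.fitEllipse(cv2.convexHull(h)))
E
```

```text
top ((123.72515106201172, 197.13214111328125), (27.192792892456055, 27.515117645263672), 74.09423828125)
(array([5.02969e+02, 3.47714e+02, 1.66000e-01]), np.float64(0.082))
((123.62996673583984, 197.1741180419922), (27.664657592773438, 28.933961868286133), 88.20918273925781)
scene ((395.35906982421875, 197.36473083496094), (25.648935317993164, 33.650062561035156), 104.37149047851562)
(array([ 5.02944e+02,  3.49861e+02, -5.00000e-02]), np.float64(0.058))
((394.9100646972656, 197.4732208251953), (26.27927589416504, 34.30670928955078), 105.03276824951172)
```

```bash
python3 -c "
from workcell import env
print(env.get_tool_pos(),env.get_time_s(),env.sign_off())"
```

```text
the job is handed in; nothing more can be done
[419.7208434  -80.64850082 149.29433232] 37.9583 None
```

The job was handed in at about 38 s: both buffs lie side by side in the green tray and the grinding wheel lies flat in the red tray, the grinding wheel kept well clear of both buffs, and the jar, block and other items look unmoved in the last pictures; I did view 11 pictures, one over the limit of 10.

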